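# Tug the locker cover, free its catch if it is caught, and hold the cover open

### The job

Take the steel bar on the blue cover of the grey sample locker and tug it upward, before touching the orange release, to learn whether the hidden catch holds it. If it is caught, let it down, slide the orange release all the way toward the front of the locker (the side of the steel bar) and take the bar again; if it is free, carry on lifting, for the release would then only catch it. Raise the cover to about 60 degrees and finish while still holding it there, because it falls shut when let go. Do not knock the flask, the bottle or the petri dish beside the locker.

Things in the scene. Friction and masses are not known exactly. Their poses are not given: they have to be found in the camera images.
- locker: Grey sample locker, 160 x 220 x 77 mm (x, y, z), fixed to the bench. Origin: centre of its underside. Its own -x side is the front, facing roughly to the robot. Own y -50 to +110 mm: a well of vials under the blue cover. Own y -110 to -50 mm: flat console, top 77 mm above the bench, with the orange release. A hidden catch holds the cover at some starts only; nothing outside shows which.
- cover (a joint): Blue cover (159 x 161 x 12 mm), hinged along the locker's far (+x) top edge: 0 rad shut, positive as its front rises, stop at 1.9. 0.25 to 0.5 kg; falls shut by itself from anything below about 1.5 rad. When the catch holds, the cover can be lifted only to about 0.06 rad (about 12 mm at the bar) and stops hard; else it lifts freely (1 to 3 N at the bar).
- cover_bar (a point): Middle of the cover's steel bar: a round bar 12 mm thick and 100 mm long along the locker's y, standing 43 mm (to its axis) in front of the cover's front edge on a post at each end; free space above, below and between it and the locker. 84 mm above the bench when shut; 203 mm from the hinge axis. It can turn in a grip that closes across it.
- cover_hinge (a point): Point on the cover's hinge axis (the axis runs along the locker's y), 81 mm above the bench; from it to the bar, at shut, is 203 mm along the locker's -x and 3 mm up.
- release (a joint): Travel of the orange release slide on the console: 0 as it starts (rear), 0.028 m when slid all the way (26 mm or more) to the front along the locker's -x. 2 to 5 N move it; it stays where it is left. With the cover shut, sliding it fully forward frees a caught cover, and stays so once let go; but it catches a cover that was free (slide it back to undo that).
- release_fin (a point): Point to grip on the orange upright fin of the release: fin 12 mm (along the locker's x) by 20 mm (along y), top 37 mm above the console (114 mm above the bench); this point is 13 mm below the fin's top and 24 mm above the console, on the fin's middle line.
- conical_flask: Bystander: loose conical glass flask, 64 x 64 x 105 mm, left of the locker. Origin: centre of its underside.
- reagent_bottle_1: Bystander: loose white plastic bottle with blue cap, 52 x 52 x 109 mm, left of the locker toward its rear. Origin: centre of its underside.
- petri_1: Bystander: loose petri dish, 92 x 92 x 15 mm, in front of the console. Origin: centre of its underside.

How it is judged:
On the way, in this order (a step that is already met when the one before it is completed fails the run):
1. the cover has been tugged up by its bar to take up its play, the release not yet used (value of joint cover above 0.03 rad and value of joint release below 0.005 m and contact force between the fingers and cover above 0.3 N), for 0.1 s.
2. the release has been slid to the front, or the cover has come up freely ((value of joint release above 0.02 m or value of joint cover above 0.35 rad)), for 0.05 s.
At the end, for the whole second after the job is handed in: The gripper's fingers are holding the cover still (contact above 0.3 N, under 0.1 rad/s) at 0.85 to 1.3 rad (49 to 74 degrees); flask, bottle and petri dish within 30 mm of where they stood (value of joint cover between 0.85 and 1.3 rad and velocity of joint cover between -0.1 and 0.1 rad/s and contact force between the fingers and cover above 0.3 N and distance of each of conical_flask, reagent_bottle_1, petri_1 from where it was at the start of the episode below 0.03 m); the arm keeps its last pose, push and grip.
It fails at once if the conical flask is pushed more than 30 mm or tipped (distance of conical_flask from where it was at the start of the episode above 0.03 m or angle between conical_flask's own z axis and vertical above 0.35 rad).
It fails at once if the reagent bottle is pushed more than 30 mm or tipped (distance of reagent_bottle_1 from where it was at the start of the episode above 0.03 m or angle between reagent_bottle_1's own z axis and vertical above 0.35 rad).
It fails at once if the petri dish is pushed more than 30 mm or tipped (distance of petri_1 from where it was at the start of the episode above 0.03 m or angle between petri_1's own z axis and vertical above 0.35 rad).
It also fails if it takes over 51 s, if anything falls off the work surface, if the arm or the gripper's body presses on something with over 40 N, if the wrist force passes 120 N, or if a joint passes its speed limit or range.

### The arm

A 6-joint arm with a two-finger parallel gripper is mounted at the origin on a cart in front of the work surface, level with it; the furniture and walls round the work are solid. World frame = base frame: x ahead of the robot, y to its left, z up, the work surface at z = 0. Lengths are in m, angles in rad, forces in N, time in s.
With the tool pointing down it reaches from about 0.425 to 0.925 m from the base axis. Payload 12.5 kg.
Tool frame: the origin (TCP) lies midway between the tips of the shut fingers; the grasp point (between the pads) lies ctrl.grip_depth behind it (ctrl.grip_depth is the distance from the TCP to the grasp point, in m); z points along the fingers, y is the line along which they close (so a half turn about z gives the same grasp; the last joint's range is limited). The gripper opens to 85 mm and grips with 20 to 120 N. Pads are 22 mm wide; open, the fingers measure 114 mm over their backs; the gripper's body (76 mm by 85 mm) begins 54 mm behind the grasp point. The pads swing forward as they close: fully open they stand 13 mm farther back than shut.
Start: joints at [-1.215, 0.491, 1.559, -0, 1.092, -0.106], TCP at [0.278, -0.56, 0.231] pointing down, gripper open.
Joint ranges: [-3.1, 3.1], [-0.84, 2.19], [0.05, 2.79], [-1.13, 4.28], [0.06, 2.93], [-2.69, 2.69]. Speed limits (rad/s): [2.22, 2.22, 2.79, 3.14, 3.14, 3.14].

### API

Orientations are given as a rotation vector (axis times angle).
In Python, from bench import sense, eyes, workorder, ctrl gives the robot as it stands.
- The arm moves only by the tool play_rows, never from a script. Its argument "increments" is a list that holds one entry, the list of rows, each a list of 4 numbers: the shift along the tool's x, y, z in units of 50 mm (1.0 is 50 mm), then the turn about the tool's z in units of 10 degrees (1.0 is 10 degrees). A call has 1 to 12 rows; each row is the pose to reach, as a shift and turn from the pose commanded when the call began, along the tool's axes at that moment; what a row does not reach only later rows make up. A row lasts 1/8 s, in which the tool goes at most 62.5 mm and 10.7 degrees, less where a joint would pass 70% of its speed; a pose out of reach is approached as far as the arm can. A call with a gripper value outside its range is refused whole. "grip" is the finger opening in mm, from 0 to 85.4, set as the call begins (left out, the last holds). The fingers move at their own pace and stop on an object; "grip_force" is the grip in N (left out, the last holds). Time passes only in rows, so rows that repeat a pose let the fingers close. It gives the time, the measured TCP pose, the force, the opening and the grip force at its end, in the units of the state.
- sense(): the state, without advancing time (a new reading comes with each control period).
- eyes.read_camera(name): name is "scene" or "top" or "wrist"; returns a dict with "frame" (400x640x3 uint8, blue, green, red), "z_map" (400x640 float32, m along the optical axis (not along the pixel's ray), 0 where there is no reading), "fx", "fy", "cx", "cy" (pixels), "eye" and "orientation" of the camera in the world. Camera axes: x right, y up, looking along -z (the intrinsics and any distortion apply to the point x, -y, -z); pixel columns grow to the right and rows downward; lengths in m; the calibration is good to about 2 mm. A picture is of the moment at which its call begins.
- workorder.finish_job(): hands the job in; it is judged then, once.
The state is a dict: "time_s": time; "qpos": joint angles; "dq": joint speeds; "effort": joint torques, N m; "ee_pos": TCP position; "ee_rot": TCP orientation; "wrist_force": force on the tool from outside, world axes, zero at the start; "wrist_torque": the same for the moment, N m; "grip_width": finger opening in m; "grasp_force": force on a finger pad.
Only numpy, scipy, OpenCV 4.12 (cv2) and the standard library are available. Lean on these libraries where they do the work, as an engineer would, in place of code of your own. Each camera call takes 0.05 s, during which the arm holds its last target. There are 200 camera calls.

## Working session

There is one attempt and no reset: what is moved stays moved. The work goes in short steps, Python scripts to look and compute and a tool call to move; the robot and the scene stay as the last step left them, time stands still between calls to the robot, and variables do not carry over. Pictures are saved under pics/ and viewed, at most 10 in all, crops included, and the job is handed in when it is done.

Besides the shell and the picture viewer there is one more tool, called after "Call:" in YAML: its name, and indented under it one key for each argument. play_rows: Moves the arm, as the interface text tells. Its arguments: {"type":"object","properties":{"increments":{"type":"array"},"grip":{"type":"number"},"grip_force":{"type":"number"}},"required":["increments"]}

```bash
mkdir -p pics; cat > h.py <<'E'
import numpy as np, cv2
from scipy.spatial.transform import Rotation as R
from bench import sense, eyes, workorder, ctrl
def rot(o):
    o=np.array(o,float)
    if o.shape==(3,3): return o
    return (R.from_rotvec(o) if o.size==3 else R.from_quat(o)).as_matrix()
def cloud(c):
    z=c["z_map"]; v,u=np.mgrid[:z.shape[0],:z.shape[1]]
    p=np.stack([(u-c["cx"])/c["fx"]*z,-(v-c["cy"])/c["fy"]*z,-z],-1)
    return p@rot(c["orientation"]).T+np.array(c["eye"])
E
python3 - <<'E'
from h import *
s=sense();print(s);print(ctrl.grip_depth)
for n in("scene","top"):
    c=eyes.read_camera(n);cv2.imwrite(f"pics/{n}0.png",c["frame"]);print(n,c["eye"],c["orientation"],c["fx"],c["cx"],c["cy"],[k for k in c])
    P=cloud(c);hsv=cv2.cvtColor(c["frame"],cv2.COLOR_BGR2HSV);ok=c["z_map"]>0
    for nm,lo,hi in(("orange",(5,150,100),(20,255,255)),("blue",(95,120,60),(130,255,255))):
        m=cv2.inRange(hsv,lo,hi)
        nl,l,st,ce=cv2.connectedComponentsWithStats(m)
        for i in range(1,nl):
            if st[i,4]>60:
                q=P[(l==i)&ok];print(nm,st[i],np.median(q,0).round(3) if len(q) else None, np.percentile(q,[1,99],axis=0).round(3).tolist() if len(q) else None)
E
```

```text
{'time_s': 0.0, 'qpos': array([-1.21461297e+00,  4.91549460e-01,  1.55948625e+00, -2.04935680e-05,
        1.09170298e+00, -1.05585436e-01]), 'dq': array([ 4.71080586e-04,  3.81799795e-05, -7.98384811e-04, -1.07817338e-03,
        6.41114163e-05, -1.35392747e-03]), 'effort': array([ 2.67474519e-03, -6.18442583e+01, -2.61591536e+01,  2.49479839e-06,
        3.99507349e-03,  3.86130262e-05]), 'ee_pos': array([ 0.27839618, -0.55929832,  0.23072134]), 'ee_rot': array([-3.05712051e+00, -7.18672251e-01,  2.53215240e-04]), 'wrist_force': array([ 1.44626799, -1.26706043, -0.15608126]), 'wrist_torque': array([-0.0352977 , -0.00450639, -0.00157061]), 'grasp_force': 0.0, 'grip_width': 0.08534321222884686}
0.0187
scene [0.02145707 0.91363552 0.60541805] [ 0.46815486 -1.12366736 -2.13531515] 472.762973693206 317.6803896025053 205.83892916518425 ['frame', 'z_map', 'fx', 'fy', 'cx', 'cy', 'eye', 'orientation']
orange [321 175  15  20 127] [0.583 0.32  0.083] [[0.57, 0.302, 0.078], [0.601, 0.332, 0.115]]
blue [299 151  72  31  86] [0.666 0.194 0.052] [[0.579, 0.189, 0.05], [0.793, 0.202, 0.055]]
blu
[... 357 characters left out ...]
[0.531, 0.834, 0.05]]
top [0.44391316 0.39432331 0.95381465] [ 0.10179845 -0.07659614 -1.59785608] 470.5538751514711 318.85908304092 196.27030845886586 ['frame', 'z_map', 'fx', 'fy', 'cx', 'cy', 'eye', 'orientation']
orange [620  25  12  12 113] [ 0.839 -0.183  0.094] [[0.829, -0.193, 0.091], [0.851, -0.171, 0.097]]
orange [359 164  19  18 191] [0.583 0.315 0.082] [[0.57, 0.298, 0.076], [0.601, 0.33, 0.115]]
blue [  55  145   41   29 1027] [0.638 0.893 0.035] [[0.612, 0.854, 0.031], [0.664, 0.933, 0.039]]
blue [ 264  154  118  117 7275] [0.513 0.401 0.089] [[0.42, 0.306, 0.085], [0.608, 0.496, 0.093]]
blue [231 221  15  14 179] [0.489 0.554 0.107] [[0.476, 0.542, 0.097], [0.5, 0.566, 0.111]]
```

View pics/top0.png

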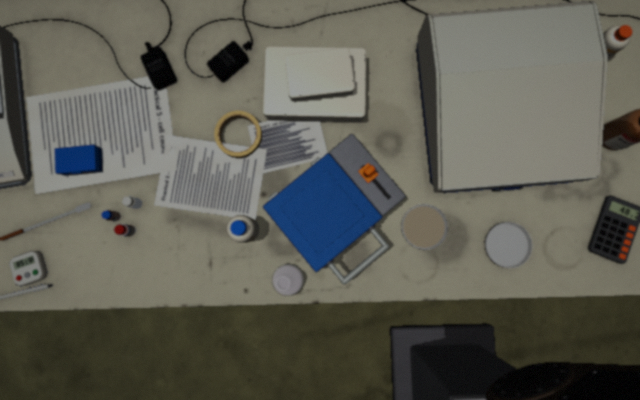

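View pics/scene0.png

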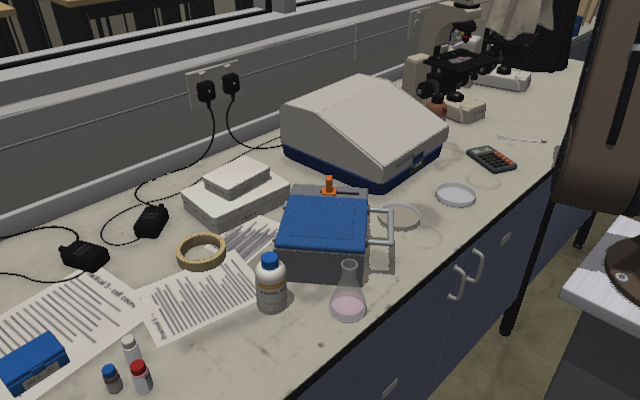

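```bash
python3 - <<'E'
from h import *
c=eyes.read_camera("top");P=cloud(c);hsv=cv2.cvtColor(c["frame"],cv2.COLOR_BGR2HSV)
m=cv2.inRange(hsv,(95,120,60),(130,255,255));m[:,:262]=0;m[:,385:]=0;m[:150]=0;m[275:]=0
q=P[(m>0)&(abs(P[...,2]-.089)<.008)]
r=cv2.minAreaRect(q[:,:2].astype(np.float32)*1000);print("cover",r,q[:,2].mean());print(cv2.boxPoints(r))
o=P[(cv2.inRange(hsv,(5,150,100),(20,255,255))>0)&(P[...,2]>.108)&(P[...,0]<.7)]
print("fin top",len(o),o.mean(0),o.min(0),o.max(0))
# everything by height near locker
z=P[...,2];reg=(P[...,0]>.3)&(P[...,0]<.8)&(P[...,1]>.1)&(P[...,1]<.7)
q=P[reg&(z>.075)&(z<.096)&(m==0)]
u=np.round(q/.01)
np.save("pc.npy",P[reg])
cor=cv2.boxPoints(r)/1000
print("obj heights", [ (a,np.sum(reg&(z>a)&(z<a+.01))) for a in np.arange(.0,.12,.01).round(2)])
E
```

```text
cover ((514.0877685546875, 401.35699462890625), (157.3197784423828, 158.99990844726562), 37.958709716796875) 0.08933596880330905
[[403.16815 415.65588]
 [500.96796 290.29175]
 [625.0074  387.0581 ]
 [527.2076  512.42224]]
fin top 71 [0.58122279 0.31672266 0.13589245] [0.44391316 0.30528348 0.10814849] [0.59439321 0.39432331 0.95381465]
obj heights [(np.float64(0.0), np.int64(11175)), (np.float64(0.01), np.int64(2098)), (np.float64(0.02), np.int64(917)), (np.float64(0.03), np.int64(392)), (np.float64(0.04), np.int64(2612)), (np.float64(0.05), np.int64(879)), (np.float64(0.06), np.int64(328)), (np.float64(0.07), np.int64(2922)), (np.float64(0.08), np.int64(8001)), (np.float64(0.09), np.int64(3062)), (np.float64(0.1), np.int64(1236)), (np.float64(0.11), np.int64(1013))]
```

The top view shows the locker turned about 38°. The cover is centred at px (322,212), the bar runs from (345,280) to (385,240), and the fin is at (369,172). The petri dish is at (424,227), the flask at (288,279) and the bottle at (240,228). The scene view agrees with this.

```bash
python3 - <<'E'
from h import *
c=eyes.read_camera("top");P=cloud(c);ok=c["z_map"]>0
ctr=np.array([.5141,.4014]);a=np.radians(37.96);X=np.array([np.cos(a),np.sin(a)]);Y=np.array([-X[1],X[0]])
L=np.stack([(P[...,:2]-ctr)@X,(P[...,:2]-ctr)@Y,P[...,2]],-1)
b=ok&(L[...,0]<-.1)&(L[...,0]>-.15)&(abs(L[...,1])<.035)&(abs(L[...,2]-.085)<.015)
print("bar local",b.sum(),L[b].mean(0),"world",P[b].mean(0))
b2=ok&(L[...,0]<-.085)&(L[...,0]>-.15)&(abs(L[...,1])<.08)&(abs(L[...,2]-.085)<.015)
print("bar y extent",L[b2][:,1].min(),L[b2][:,1].max())
hsv=cv2.cvtColor(c["frame"],cv2.COLOR_BGR2HSV)
o=ok&(cv2.inRange(hsv,(5,120,80),(20,255,255))>0)&(P[...,2]>.105)&(P[...,0]<.7)
print("fin",P[o].mean(0),L[o].mean(0),L[o].min(0),L[o].max(0))
print("dev",P[100,520],P[150,520],P[30,520],P[185,435],P[185,600])
for nm,(u,v) in dict(petri=(424,227),flask=(288,279),bottle=(240,228)).items():print(nm,P[v,u],L[v,u])
s=sense();M=rot(s["ee_rot"]);print("tool",M.round(3))
for k in(1,-1):
    y=k*np.r_[X,0];z=np.array([0,0,-1.]);T=np.c_[np.cross(y,z),y,z];print("turn",np.degrees((R.from_matrix(M.T@T)).as_rotvec()))
E
```

```text
bar local 255 [-1.21959021e-01  5.16801364e-05  8.77205675e-02] world [0.41791079 0.32642239 0.08772057]
bar y extent -0.0536725955432968 0.05674733266912233
fin [0.5871478  0.29598365 0.11154384] [-0.00724894 -0.12804703  0.11154384] [-0.25215308 -0.54130157  0.10503568] [ 0.00886578 -0.1020803   0.11562103]
dev [0.69375445 0.05035829 0.15100021] [0.61181629 0.04313171 0.11779034] [0.81550235 0.04629267 0.16377886] [0.55822943 0.18933936 0.07866604] [ 0.55868781 -0.16296156 -0.00241385]
petri [0.4831329  0.20093277 0.01539976] [-0.14772535 -0.13900825  0.01539976]
flask [0.3938335  0.46572322 0.10451513] [-0.05525704  0.1246923   0.10451513]
bottle [0.48684668 0.54962486 0.11051286] [0.06968716 0.13363029 0.11051286]
tool [[ 0.895  0.446 -0.   ]
 [ 0.446 -0.895  0.001]
 [ 0.    -0.001 -1.   ]]
turn [-2.46267682e-02 -3.74066093e-02 -1.01499982e+02]
turn [-3.54088412e-02  2.33115308e-02  7.85000105e+01]
```

Call:
play_rows:
  increments:
    - [[0.75, -0.55, -0.2, -1], [1.5, -1.1, -0.4, -2], [2.25, -1.65, -0.4, -3], [3, -2.2, -0.4, -4], [3.7, -2.8, -0.4, -5], [4.5, -3.4, -0.4, -6], [5.2, -4, -0.4, -7], [5.9, -4.5, -0.4, -8], [6.6, -5, -0.4, -9], [7.26, -5.52, -0.4, -10.15], [7.26, -5.52, -0.4, -10.15], [7.26, -5.52, -0.4, -10.15]]
  grip: 37
  grip_force: 30

```text
time_s: 1.7
ee_pos: [0.4803, -0.1509, 0.2512]
ee_rot: [-1.38, -2.822, 0.0]
wrist_force: [-0.6, -0.9, -1.1]
grip_width: 0.0372
grasp_force: 0.0
```

```bash
cat > d.py <<'E'
from h import *
import sys
s=sense();M=rot(s["ee_rot"])
a=np.radians(37.96);y=np.array([np.cos(a),np.sin(a),0])
t=np.array([float(v) for v in sys.argv[1:4]])
print("t",s["time_s"],"pos",s["ee_pos"].round(4),"F",s["wrist_force"].round(1),"w",s["grip_width"].round(4),"gf",s["grasp_force"],"yaw err deg",np.degrees(np.arcsin(np.cross(M[:,1],y)[2])).round(2),"tz",M[:,2].round(3))
print("units",(M.T@(t-s["ee_pos"])/.05).round(3))
E
python3 d.py .4175 .326 .17
```

```text
Traceback (most recent call last):
  File "d.py", line 6, in <module>
    print("t",s["time_s"],"pos",s["ee_pos"].round(4),"F",s["wrist_force"].round(1),"w",s["grip_width"].round(4),"gf",s["grasp_force"],"yaw err deg",np.degrees(np.arcsin(np.cross(M[:,1],y)[2])).round(2),"tz",M[:,2].round(3))
                                                                                       ^^^^^^^^^^^^^^^^^^^^^
AttributeError: 'float' object has no attribute 'round'
```

```bash
sed -i 's/s\["grip_width"\].round(4)/round(s["grip_width"],4)/' d.py
python3 d.py .4175 .326 .17
```

```text
t 1.7 pos [ 0.4803 -0.1509  0.2512] F [-0.6 -0.9 -1.1] w 0.0372 gf 0.0 yaw err deg 0.07 tz [-0. -0. -1.]
units [8.3   4.867 1.623]
```

Call:
play_rows:
  increments:
    - [[0.9, 0.55, 0, 0], [1.8, 1.1, 0, 0], [2.8, 1.65, 0, 0], [3.7, 2.2, 0, 0], [4.6, 2.7, 0.2, 0], [5.5, 3.25, 0.5, 0], [6.5, 3.8, 0.8, 0], [7.4, 4.35, 1.2, 0], [8.3, 4.87, 1.62, 0], [8.3, 4.87, 1.62, 0], [8.3, 4.87, 1.62, 0]]

```text
time_s: 3.08
ee_pos: [0.4177, 0.3253, 0.1703]
ee_rot: [-1.38, -2.822, 0.001]
wrist_force: [0.5, -0.9, 0.1]
grip_width: 0.0372
grasp_force: 0.0
```

```bash
python3 d.py .4175 .326 .065; python3 - <<'E'
from h import *
c=eyes.read_camera("wrist");cv2.imwrite("pics/w1.png",c["frame"]);P=cloud(c)
ctr=np.array([.5141,.4014]);a=np.radians(37.96);X=np.array([np.cos(a),np.sin(a)]);Y=np.array([-X[1],X[0]])
L=np.stack([(P[...,:2]-ctr)@X,(P[...,:2]-ctr)@Y,P[...,2]],-1)
b=(c["z_map"]>0)&(abs(L[...,0]+.122)<.025)&(abs(L[...,1])<.04)&(abs(L[...,2]-.085)<.02)
print(b.sum(),L[b].mean(0) if b.any() else 0,L[b].min(0),L[b].max(0))
E
```

```text
t 3.075 pos [0.4177 0.3253 0.1703] F [ 0.5 -0.9  0.1] w 0.0372 gf 0.0 yaw err deg 0.09 tz [-0. -0. -1.]
units [0.014 0.008 2.105]
1286 [-0.12202743  0.00226607  0.09056073] [-0.1279371  -0.03995069  0.08560191] [-0.11592216  0.03995662  0.09396133]
```

View pics/w1.png

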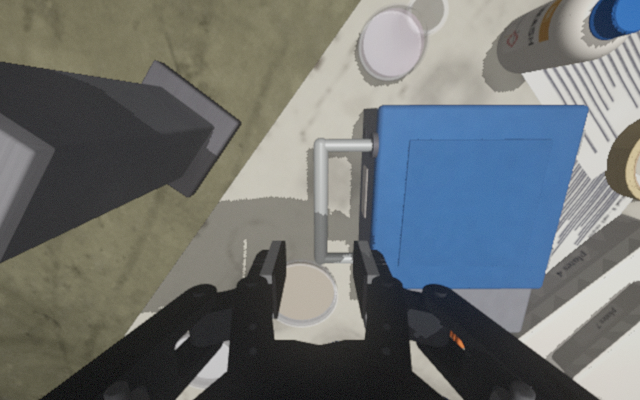

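The wrist view shows the bar at column 320, rows 145–258. It sits midway between the fingers at columns 270 and 365, and the petri dish lies below at (305,293). The alignment agrees, so I descend and close.

Call:
play_rows:
  increments:
    - [[0, 0, 0.5, 0], [0, 0, 1.0, 0], [0, 0, 1.4, 0], [0, 0, 1.8, 0], [0, 0, 2.1, 0], [0, 0, 2.1, 0]]

```text
time_s: 3.88
ee_pos: [0.4175, 0.3254, 0.0649]
ee_rot: [-1.38, -2.822, 0.001]
wrist_force: [-0.6, -0.8, -0.1]
grip_width: 0.037
grasp_force: 0.0
```

Call:
play_rows:
  increments:
    - [[0, 0, 0, 0], [0, 0, 0, 0], [0, 0, 0, 0], [0, 0, 0, 0], [0, 0, 0, 0], [0, 0, 0, 0]]
  grip: 0
  grip_force: 40

```text
time_s: 4.62
ee_pos: [0.418, 0.3266, 0.066]
ee_rot: [1.377, 2.822, 0.003]
wrist_force: [4.1, -0.0, 6.3]
grip_width: 0.0106
grasp_force: 39.5
```

Call:
play_rows:
  increments:
    - [[0, 0, -0.06, 0], [0, 0, -0.12, 0], [0, 0, -0.18, 0], [0, 0, -0.2, 0], [0, 0, -0.2, 0], [0, 0, -0.2, 0]]

```text
time_s: 5.38
ee_pos: [0.4182, 0.3268, 0.0754]
ee_rot: [1.377, 2.822, 0.003]
wrist_force: [6.9, 2.7, -2.5]
grip_width: 0.0106
grasp_force: 39.0
```

Call:
play_rows:
  increments:
    - [[0, 0, -0.04, 0], [0, 0, -0.08, 0], [0, 0, -0.12, 0], [0, 0, -0.12, 0]]

```text
time_s: 5.88
ee_pos: [0.4185, 0.327, 0.0812]
ee_rot: [1.377, 2.821, 0.004]
wrist_force: [9.0, 4.9, -8.8]
grip_width: 0.0102
grasp_force: 38.9
```

Call:
play_rows:
  increments:
    - [[0, 0, -0.03, 0], [0, 0, -0.06, 0], [0, 0, -0.08, 0], [0, 0, -0.08, 0]]

```text
time_s: 6.38
ee_pos: [0.4187, 0.3272, 0.0844]
ee_rot: [1.378, 2.822, 0.004]
wrist_force: [13.1, 7.0, -20.8]
grip_width: 0.0105
grasp_force: 38.8
```

```bash
cat > cov.py <<'E'
from h import *
ctr=np.array([.5141,.4014]);a=np.radians(37.96);X=np.array([np.cos(a),np.sin(a)]);Y=np.array([-X[1],X[0]])
for n in("scene","top"):
    c=eyes.read_camera(n);P=cloud(c);hsv=cv2.cvtColor(c["frame"],cv2.COLOR_BGR2HSV)
    L=np.stack([(P[...,:2]-ctr)@X,(P[...,:2]-ctr)@Y,P[...,2]],-1)
    m=(cv2.inRange(hsv,(95,120,40),(130,255,255))>0)&(c["z_map"]>0)&(abs(L[...,0])<.09)&(abs(L[...,1])<.075)&(L[...,2]>.083)
    q=L[m];k=np.polyfit(q[:,0],q[:,2],1) if len(q)>50 else None
    print(n,len(q),"angle rad",-np.arctan(k[0]),"sd",np.std(q[:,2]-np.polyval(k,q[:,0])))
    cv2.imwrite(f"pics/{n}_{sense()['time_s']:.2f}.png",c["frame"])
E
python3 cov.py
```

```text
scene 3919 angle rad 0.08656148452662435 sd 0.002159837041101795
top 6741 angle rad 0.12024138623272118 sd 0.013499504890953074
```

The pull reached about 21 N and was climbing steeply, against 1–3 N for a free cover, so it is caught. I'll lower it, let go, rise and move to the fin.

Call:
play_rows:
  increments:
    - [[0, 0, 0.1, 0], [0, 0, 0.2, 0], [0, 0, 0.28, 0], [0, 0, 0.32, 0], [0, 0, 0.32, 0]]

```text
time_s: 7.1
ee_pos: [0.4181, 0.3267, 0.0694]
ee_rot: [1.377, 2.822, 0.003]
wrist_force: [5.6, 0.9, -0.3]
grip_width: 0.0104
grasp_force: 40.7
```

Call:
play_rows:
  increments:
    - [[0, 0, 0, 0], [0, 0, 0, 0], [0, 0, 0, 0], [0, 0, 0, 0]]
  grip: 37

```text
time_s: 7.6
ee_pos: [0.4171, 0.3262, 0.0692]
ee_rot: [-1.378, -2.823, 0.0]
wrist_force: [0.8, 0.2, -0.2]
grip_width: 0.037
grasp_force: 0.0
```

Call:
play_rows:
  increments:
    - [[0, 0, -0.6, 0], [0, 0, -1.2, 0], [0, 0, -1.8, 0], [0, 0, -2.3, 0], [0, 0, -2.3, 0]]

```text
time_s: 8.22
ee_pos: [0.4176, 0.3266, 0.1858]
ee_rot: [1.377, 2.822, 0.004]
wrist_force: [-0.1, -0.2, -0.2]
grip_width: 0.0369
grasp_force: 0.0
```

```bash
python3 cov.py; python3 - <<'E'
from h import *
ctr=np.array([.5141,.4014]);a=np.radians(37.96);X=np.array([np.cos(a),np.sin(a)]);Y=np.array([-X[1],X[0]])
for n in("top","scene","wrist"):
    c=eyes.read_camera(n);P=cloud(c);hsv=cv2.cvtColor(c["frame"],cv2.COLOR_BGR2HSV)
    L=np.stack([(P[...,:2]-ctr)@X,(P[...,:2]-ctr)@Y,P[...,2]],-1)
    o=(c["z_map"]>0)&(cv2.inRange(hsv,(5,120,60),(20,255,255))>0)&(abs(L[...,0])<.06)&(abs(L[...,1]+.11)<.03)
    for lo in(.06,.1,.108):
        q=L[o&(L[...,2]>lo)]
        if len(q):print(n,lo,len(q),q.mean(0).round(4),np.percentile(q,[3,97],axis=0).round(4).tolist())
w=np.r_[ctr+0*X,0]
E
python3 d.py .583 .317 .15
```

```text
scene 4007 angle rad -0.0033982201320844436 sd 0.0011635593492491264
top 6670 angle rad 0.062460814503794634 sd 0.0214397807960219
top 0.06 232 [ 0.0012 -0.1117  0.0918] [[-0.0122, -0.1254, 0.0754], [0.0165, -0.101, 0.1137]]
top 0.1 83 [ 0.0023 -0.1114  0.1108] [[-0.0038, -0.1208, 0.1015], [0.0085, -0.1026, 0.1144]]
top 0.108 73 [ 0.0023 -0.1119  0.1118] [[-0.0033, -0.1209, 0.1088], [0.0082, -0.1032, 0.1144]]
scene 0.06 186 [ 0.0032 -0.107   0.0932] [[-0.0103, -0.121, 0.079], [0.0169, -0.0996, 0.115]]
scene 0.1 62 [ 0.0031 -0.1071  0.1097] [[-0.0022, -0.1195, 0.101], [0.0082, -0.1017, 0.1158]]
scene 0.108 39 [ 0.0031 -0.1086  0.1132] [[-0.0018, -0.1197, 0.1091], [0.0083, -0.1018, 0.1158]]
wrist 0.06 26 [-0.0011 -0.1182  0.115 ] [[-0.0029, -0.1211, 0.1134], [0.0018, -0.1153, 0.1164]]
wrist 0.1 26 [-0.0011 -0.1182  0.115 ] [[-0.0029, -0.1211, 0.1134], [0.0018, -0.1153, 0.1164]]
wrist 0.108 26 [-0.0011 -0.1182  0.115 ] [[-0.0029, -0.1211, 0.1134], [0.0018, -0.1153, 0.1164]]
t 8.475 pos [0.4169 0.3261 0.1833] F [0.5 0.5 0.4] w 0.0371 gf 0.0 yaw err deg 0.0 tz [-0.001 -0.001 -1.   ]
units [-2.186  2.509  0.661]
```

The force says caught, but the camera angle of 0.087 rad is doubtful. I'll repeat the tug with a soft grip and a longer lift, which will settle it.

Call:
play_rows:
  increments:
    - [[0, 0, 0.7, 0], [0, 0, 1.4, 0], [0, 0, 2.0, 0], [0, 0, 2.36, 0], [0, 0, 2.36, 0]]

```text
time_s: 9.1
ee_pos: [0.4165, 0.3258, 0.0646]
ee_rot: [-1.377, -2.821, 0.005]
wrist_force: [-0.3, 0.2, -0.6]
grip_width: 0.0371
grasp_force: 0.0
```

Call:
play_rows:
  increments:
    - [[0, 0, 0, 0], [0, 0, 0, 0], [0, 0, 0, 0], [0, 0, 0, 0], [0, 0, 0, 0]]
  grip: 0
  grip_force: 20

```text
time_s: 9.72
ee_pos: [0.4179, 0.3267, 0.0668]
ee_rot: [1.378, 2.822, 0.003]
wrist_force: [3.0, 3.5, 3.2]
grip_width: 0.0111
grasp_force: 20.9
```

Call:
play_rows:
  increments:
    - [[0, 0, -0.1, 0], [0, 0, -0.2, 0], [0, 0, -0.3, 0], [0, 0, -0.4, 0], [0, 0, -0.4, 0]]

```text
time_s: 10.35
ee_pos: [0.4186, 0.3273, 0.0856]
ee_rot: [1.378, 2.821, 0.005]
wrist_force: [12.0, 11.4, -21.5]
grip_width: 0.0114
grasp_force: 19.8
```

```bash
sed -i "s/print(n,len(q)/h=np.median(q[abs(q[:,0]+.06)<.008][:,2]);g=np.median(q[abs(q[:,0]-.06)<.008][:,2]);print('front',h,'rear',g,'ang',(h-g)\/.12);print(n,len(q)/" cov.py; python3 cov.py; python3 d.py .4175 .326 .065; ls pics
```

```text
front 0.10342844862663153 rear 0.09304048448833768 ang 0.0865663678191154
scene 3921 angle rad 0.0889614571917562 sd 0.001957420223154477
front 0.10154099594688049 rear 0.09086437323216712 ang 0.08897185595594474
top 6739 angle rad 0.12433945808747889 sd 0.01359259880105458
t 10.45 pos [0.4187 0.3273 0.0854] F [ 12.   10.7 -21.1] w 0.0111 gf 19.82408255338669 yaw err deg 0.02 tz [ 0.003  0.002 -1.   ]
units [-0.006 -0.035  0.409]
scene0.png
scene_10.40.png
scene_6.42.png
scene_8.28.png
top0.png
top_10.45.png
top_6.47.png
top_8.32.png
w1.png
```

Call:
play_rows:
  increments:
    - [[0, 0, -0.1, 0], [0, 0, -0.2, 0], [0, 0, -0.3, 0], [0, 0, -0.3, 0]]

```text
time_s: 10.95
ee_pos: [0.4188, 0.3272, 0.1]
ee_rot: [1.378, 2.821, 0.004]
wrist_force: [16.1, 12.4, -28.7]
grip_width: 0.011
grasp_force: 19.6
```

```bash
python3 cov.py; python3 d.py .4175 .326 .065
```

```text
front 0.10499477139637575 rear 0.09320370085621821 ang 0.09825892116797955
scene 3921 angle rad 0.0967277539252076 sd 0.0011883325380023751
front 0.10299332405689082 rear 0.09105934574372143 ang 0.0994498192764116
top 6733 angle rad 0.13242743018955094 sd 0.013429318705408791
t 11.05 pos [0.4188 0.3272 0.0999] F [ 15.   10.7 -28.2] w 0.0107 gf 19.626080989837646 yaw err deg 0.02 tz [ 0.003  0.002 -1.   ]
units [-0.003 -0.037  0.697]
```

Now it's certain: the TCP rose 35 mm while the cover stopped at about 0.1 rad with 28 N. It is caught. Lower, release, and go to the fin.

Call:
play_rows:
  increments:
    - [[0, 0, 0.15, 0], [0, 0, 0.28, 0], [0, 0, 0.4, 0], [0, 0, 0.4, 0]]

```text
time_s: 11.55
ee_pos: [0.418, 0.3266, 0.0812]
ee_rot: [1.378, 2.822, 0.002]
wrist_force: [5.7, 3.1, -1.6]
grip_width: 0.0109
grasp_force: 21.7
```

Call:
play_rows:
  increments:
    - [[0, 0, 0, 0], [0, 0, 0, 0], [0, 0, 0, 0], [0, 0, 0, 0]]
  grip: 37

```text
time_s: 12.05
ee_pos: [0.4171, 0.3262, 0.0812]
ee_rot: [-1.378, -2.823, 0.0]
wrist_force: [0.5, -0.1, -0.3]
grip_width: 0.037
grasp_force: 0.0
```

Call:
play_rows:
  increments:
    - [[0, 0, -0.7, 0], [0, 0, -1.4, 0], [0, 0, -1.8, 0], [0, 0, -1.8, 0]]

```text
time_s: 12.55
ee_pos: [0.4175, 0.3265, 0.1724]
ee_rot: [1.377, 2.822, 0.003]
wrist_force: [0.5, -0.7, -0.2]
grip_width: 0.0371
grasp_force: 0.0
```

```bash
python3 d.py .5844 .3154 .170
```

```text
t 12.55 pos [0.4175 0.3265 0.1724] F [ 0.5 -0.7 -0.2] w 0.0371 gf 0.0 yaw err deg -0.0 tz [ 0.002  0.001 -1.   ]
units [-2.228  2.494  0.054]
```

Call:
play_rows:
  increments:
    - [[-0.6, 0.65, 0, 0], [-1.1, 1.25, 0, 0], [-1.7, 1.9, 0, 0], [-2.23, 2.49, 0, 0], [-2.23, 2.49, 0, 0], [-2.23, 2.49, 0, 0]]

```text
time_s: 13.3
ee_pos: [0.5831, 0.3147, 0.1698]
ee_rot: [-1.378, -2.822, 0.003]
wrist_force: [-1.1, 0.1, 0.6]
grip_width: 0.0371
grasp_force: 0.0
```

```bash
python3 d.py .5844 .3154 .088;python3 - <<'E'
from h import *
c=eyes.read_camera("wrist");cv2.imwrite("pics/w2.png",c["frame"]);P=cloud(c)
s=sense();M=rot(s["ee_rot"]);T=(P-s["ee_pos"])@M
hsv=cv2.cvtColor(c["frame"],cv2.COLOR_BGR2HSV)
o=(c["z_map"]>0)&(cv2.inRange(hsv,(5,120,50),(20,255,255))>0)&(P[...,2]>.1)&(P[...,2]<.12)
print(o.sum(),T[o].mean(0),np.percentile(T[o],[2,98],axis=0))
E
```

```text
t 13.3 pos [0.5831 0.3147 0.1698] F [-1.1  0.1  0.6] w 0.0371 gf 0.0 yaw err deg 0.01 tz [-0.002 -0.001 -1.   ]
units [-0.006  0.033  1.636]
479 [0.00087151 0.00190529 0.05699467] [[-0.0094909  -0.00446224  0.05353733]
 [ 0.00826402  0.0085837   0.06862796]]
```

View pics/w2.png

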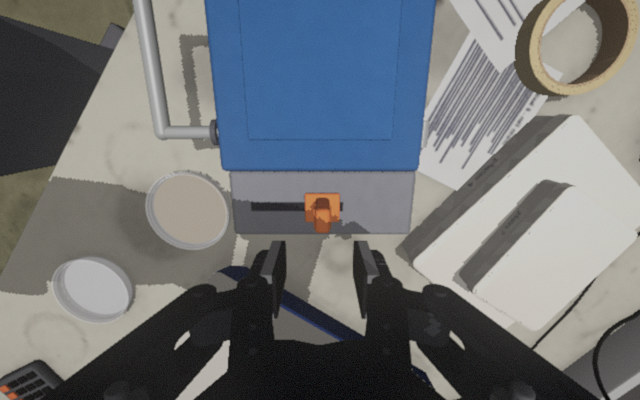

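The wrist view shows the fin at px (322,212), centred between the fingers to within 2 mm, with the slot running to the front (left). Descend, grip and slide.

Call:
play_rows:
  increments:
    - [[0, 0.03, 0.5, 0], [0, 0.03, 1.0, 0], [0, 0.03, 1.4, 0], [0, 0.03, 1.62, 0], [0, 0.03, 1.62, 0]]

```text
time_s: 13.98
ee_pos: [0.5845, 0.316, 0.0899]
ee_rot: [-1.377, -2.823, 0.001]
wrist_force: [-0.3, -0.1, -0.4]
grip_width: 0.0366
grasp_force: 0.0
```

Call:
play_rows:
  increments:
    - [[0, 0, 0, 0], [0, 0, 0, 0], [0, 0, 0, 0], [0, 0, 0, 0], [0, 0, 0, 0]]
  grip: 0
  grip_force: 30

```text
time_s: 14.6
ee_pos: [0.5851, 0.3158, 0.0913]
ee_rot: [1.378, 2.823, 0.0]
wrist_force: [-3.6, -1.8, 6.9]
grip_width: 0.0114
grasp_force: 31.3
```

Call:
play_rows:
  increments:
    - [[0, -0.1, 0, 0], [0, -0.2, 0, 0], [0, -0.3, 0, 0], [0, -0.4, 0, 0], [0, -0.5, 0, 0], [0, -0.57, 0, 0], [0, -0.57, 0, 0], [0, -0.57, 0, 0]]

```text
time_s: 15.6
ee_pos: [0.563, 0.2985, 0.0913]
ee_rot: [1.378, 2.822, 0.002]
wrist_force: [-1.6, 1.5, 7.2]
grip_width: 0.0111
grasp_force: 31.6
```

Call:
play_rows:
  increments:
    - [[0, -0.04, 0, 0], [0, -0.06, 0, 0], [0, -0.06, 0, 0]]

```text
time_s: 15.98
ee_pos: [0.5628, 0.2984, 0.0913]
ee_rot: [1.376, 2.819, 0.011]
wrist_force: [10.3, 11.1, -2.0]
grip_width: 0.0112
grasp_force: 30.6
```

Call:
play_rows:
  increments:
    - [[0, 0.02, 0, 0], [0, 0.04, 0, 0], [0, 0.04, 0, 0], [0, 0.04, 0, 0]]
  grip: 37

```text
time_s: 16.48
ee_pos: [0.5618, 0.2976, 0.0902]
ee_rot: [-1.378, -2.823, 0.0]
wrist_force: [-0.3, 0.0, 0.2]
grip_width: 0.0368
grasp_force: 0.0
```

Call:
play_rows:
  increments:
    - [[0, 0, -0.7, 0], [0, 0, -1.4, 0], [0, 0, -1.8, 0], [0, 0, -1.8, 0]]

```text
time_s: 16.98
ee_pos: [0.5623, 0.2978, 0.1816]
ee_rot: [1.377, 2.821, 0.003]
wrist_force: [0.0, -0.2, 0.2]
grip_width: 0.0369
grasp_force: 0.0
```

```bash
python3 - <<'E'
from h import *
ctr=np.array([.5141,.4014]);a=np.radians(37.96);X=np.array([np.cos(a),np.sin(a)]);Y=np.array([-X[1],X[0]])
for n in("scene","wrist"):
    c=eyes.read_camera(n);P=cloud(c);hsv=cv2.cvtColor(c["frame"],cv2.COLOR_BGR2HSV)
    L=np.stack([(P[...,:2]-ctr)@X,(P[...,:2]-ctr)@Y,P[...,2]],-1)
    o=(c["z_map"]>0)&(cv2.inRange(hsv,(5,120,50),(20,255,255))>0)&(abs(L[...,0])<.08)&(abs(L[...,1]+.11)<.03)&(L[...,2]>.108)
    q=L[o]; print(n,len(q),np.median(q,0) if len(q) else 0)
E
python3 d.py .4175 .326 .17
```

```text
scene 41 [-0.02429402 -0.10733822  0.11322532]
wrist 386 [-0.02515456 -0.11033823  0.11522126]
t 17.075 pos [0.5616 0.2975 0.1795] F [-0.1 -0.  -0.7] w 0.0374 gf 0.0 yaw err deg 0.0 tz [-0.001 -0.    -1.   ]
units [ 2.221 -1.922  0.191]
```

The slide hit its end stop (about 15 N, 28 mm of travel). Back to the bar.

Call:
play_rows:
  increments:
    - [[0.55, -0.5, 0, 0], [1.1, -1.0, 0, 0], [1.7, -1.5, 0.1, 0], [2.22, -1.92, 0.19, 0], [2.22, -1.92, 0.19, 0], [2.22, -1.92, 0.19, 0], [2.22, -1.92, 0.8, 0], [2.22, -1.92, 1.5, 0], [2.22, -1.92, 2.0, 0], [2.22, -1.92, 2.28, 0], [2.22, -1.92, 2.28, 0]]

```text
time_s: 18.45
ee_pos: [0.4182, 0.3258, 0.0655]
ee_rot: [-1.379, -2.822, 0.002]
wrist_force: [-0.2, -1.5, 0.0]
grip_width: 0.0369
grasp_force: 0.0
```

Call:
play_rows:
  increments:
    - [[0, 0, 0, 0], [0, 0, 0, 0], [0, 0, 0, 0], [0, 0, 0, 0], [0, 0, 0, 0]]
  grip: 0
  grip_force: 40

```text
time_s: 19.08
ee_pos: [0.4183, 0.3263, 0.0671]
ee_rot: [1.378, 2.822, 0.002]
wrist_force: [1.0, -1.6, 7.0]
grip_width: 0.0106
grasp_force: 39.4
```

Call:
play_rows:
  increments:
    - [[0, 0, -0.12, 0], [0, 0, -0.24, 0], [0, 0.01, -0.36, 0], [0, 0.02, -0.5, 0], [0, 0.03, -0.5, 0]]

```text
time_s: 19.7
ee_pos: [0.4196, 0.3274, 0.0919]
ee_rot: [1.378, 2.822, 0.002]
wrist_force: [3.9, 1.0, -3.2]
grip_width: 0.0107
grasp_force: 39.0
```

```bash
python3 cov.py; python3 - <<'E'
from h import *
for th in np.radians([7,10,15,20,25,30,35,40,45,50,55,58,60]): # from shut: tool y, tool z units
    g=np.arctan2(3,203); r=.203
    print(round(np.degrees(th)),((r*np.cos(g)-r*np.cos(th+g))/.05).round(3),(-(r*np.sin(th+g)-r*np.sin(g))/.05).round(3))
E
```

```text
front 0.10759977790030267 rear 0.0936310368435131 ang 0.1164061754732465
scene 3866 angle rad 0.11879621842679759 sd 0.0020030972877837024
front 0.10564703850423274 rear 0.0914141125629439 ang 0.11860771617740694
top 6721 angle rad 0.154036405179623 sd 0.014100830047891533
7 0.038 -0.494
10 0.072 -0.704
15 0.154 -1.049
20 0.265 -1.385
25 0.406 -1.71
30 0.574 -2.022
35 0.769 -2.318
40 0.988 -2.595
45 1.231 -2.853
50 1.496 -3.088
55 1.78 -3.3
58 1.959 -3.414
60 2.082 -3.486
```

It's free now: 3 N and 0.119 rad after a 25 mm lift. I'll follow the arc.

Call:
play_rows:
  increments:
    - [[0.02, 0.0, -0.1, 0], [0, 0.04, -0.2, 0], [0, 0.07, -0.37, 0], [0, 0.12, -0.55, 0], [0, 0.175, -0.72, 0], [0, 0.235, -0.885, 0], [0, 0.3, -1.05, 0], [0, 0.375, -1.21, 0], [0, 0.455, -1.365, 0], [0, 0.54, -1.52, 0], [0, 0.54, -1.52, 0]]

```text
time_s: 21.18
ee_pos: [0.4396, 0.3432, 0.1679]
ee_rot: [-1.377, -2.822, 0.004]
wrist_force: [-5.5, -6.2, 2.1]
grip_width: 0.0104
grasp_force: 39.1
```

Call:
play_rows:
  increments:
    - [[0, 0.1, -0.15, 0], [0, 0.2, -0.3, 0], [0, 0.31, -0.44, 0], [0, 0.42, -0.58, 0], [0, 0.54, -0.71, 0], [0, 0.66, -0.83, 0], [0, 0.79, -0.95, 0], [0, 0.92, -1.07, 0], [0, 0.92, -1.07, 0]]

```text
time_s: 22.3
ee_pos: [0.4757, 0.3714, 0.2233]
ee_rot: [-1.378, -2.823, 0.002]
wrist_force: [-12.8, -11.8, 19.8]
grip_width: 0.0105
grasp_force: 40.6
```

Call:
play_rows:
  increments:
    - [[0, 0.07, -0.05, 0], [0, 0.14, -0.11, 0], [0, 0.21, -0.16, 0], [0, 0.28, -0.21, 0], [0, 0.34, -0.25, 0], [0, 0.34, -0.25, 0], [0, 0.34, -0.25, 0]]

```text
time_s: 23.18
ee_pos: [0.4893, 0.382, 0.2358]
ee_rot: [1.378, 2.823, -0.001]
wrist_force: [-10.6, -9.4, 18.0]
grip_width: 0.01
grasp_force: 40.8
```

```bash
python3 d.py .4175 .326 .065; python3 cov.py; ls -t pics|head -2; cp pics/$(ls -t pics|grep scene_|head -1) pics/fin.png
```

```text
t 23.175 pos [0.4893 0.382  0.2358] F [-10.6  -9.4  18. ] w 0.01 gf 40.848448276519775 yaw err deg -0.01 tz [ 0. -0. -1.]
units [ 3.000e-03 -1.820e+00  3.417e+00]
front nan rear 0.13114203309273645 ang nan
scene 1436 angle rad 0.9453699093187425 sd 0.002958875248940899
front nan rear 0.11733592612971416 ang nan
top 264 angle rad 1.4008964893278066 sd 0.019769072773361932
top_23.27.png
scene_23.23.png
  return _methods._mean(a, axis=axis, dtype=dtype,
  ret = ret.dtype.type(ret / rcount)
```

View pics/fin.png

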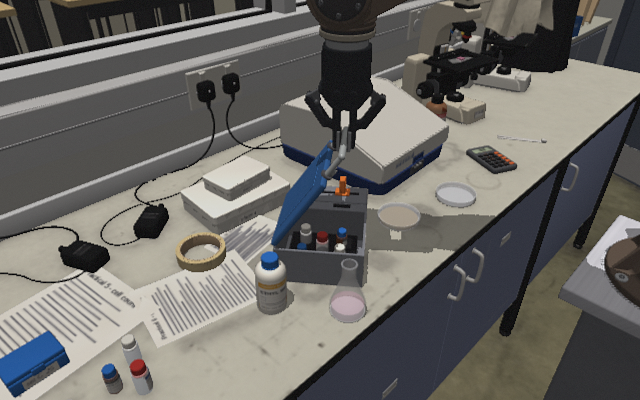

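The scene view shows the cover raised (edge from (280,225) to (328,150)) and the bar in the fingers at about (340,155). The flask, bottle and petri dish are standing where they were. The angle is about 0.95 to 1.0 rad. I'll let it settle and check again.

Call:
play_rows:
  increments:
    - [[0, 0, 0, 0], [0, 0, 0, 0], [0, 0, 0, 0], [0, 0, 0, 0], [0, 0, 0, 0], [0, 0, 0, 0], [0, 0, 0, 0], [0, 0, 0, 0]]

```text
time_s: 24.28
ee_pos: [0.4893, 0.382, 0.2358]
ee_rot: [1.378, 2.823, -0.001]
wrist_force: [-10.2, -9.1, 17.9]
grip_width: 0.0105
grasp_force: 40.8
```

```bash
python3 cov.py 2>/dev/null | grep angle; python3 -c "
from h import *
s=sense();print(s['time_s'],s['ee_pos'],s['grasp_force'],s['wrist_force']);print(workorder.finish_job())"
```

```text
scene 1429 angle rad 0.9455499048115075 sd 0.002981969460083698
top 267 angle rad 1.4000124467201078 sd 0.02146574526164914
24.375 [0.48931196 0.38195237 0.23583231] 40.84229350090027 [-10.79547153  -9.32133024  18.73723538]
the job is handed in; nothing more can be done
None
```

I handed the job in at 24.4 s with the gripper still holding the cover at about 0.95 to 1.0 rad (55 to 57°): the first tug showed it was caught, so I slid the release fully forward (28 mm, to its stop) and raised it; the flask, bottle and petri dish looked undisturbed in the last scene picture, and `finish_job()` returned no verdict.

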